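# Pack a reagent bottle into its carrying case

### The job

Open the hinged grey carrying case by the steel bar on its front, stand the short, stout reagent bottle upright on the case's floor (set it down, do not drop it in) and let go of it, then close the cover fully. Take the right bottle: it is the shortest and widest of the three white, blue-capped ones.

Things in the scene. Friction and masses are not known exactly. Their poses are not given: they have to be found in the camera images.
- stout_center (a point): the bottle to pack: round, white with a blue cap, 44 mm in diameter, 50 mm high (straight up to 34 mm, then a cap 35 mm wide), about 70 g, upright on the bench. Point: on its axis, 25 mm above its underside; z up along it. Two look-alikes stand 80 mm or more away, in a row with it along the robot's x: one 40 mm wide, 74 mm high, one 26 mm wide, 68 mm high
- case_floor (a point): centre of the inner floor of the grey case, 6 mm above the bench; the case is fixed. x points from its front (bar side) to the hinge, y along the hinge, z up. Base: tray 110 (x) by 150 (y) mm, 34 mm high, walls 4 mm. Hinge axis: along y, 55 mm to +x of this point, 28.5 mm above it. Cover: upturned tray of the same outline, 40 mm high; inner ceiling 64 mm above the floor when closed
- case_lid (a joint): angle of the cover: 0 fully closed, growing as it swings up and back, 1.57 upright, stop at 1.9. Starts closed or ajar (up to 0.2). A stiff hinge (0.14 N m of friction, cover 150 g) keeps the cover wherever it is left; moving it at the bar takes about 2 N. Upright, cover and bar reach about 190 mm above the bench: carry things over or round it
- case_handle (a point): middle of the round steel bar on the cover's front: 10 mm thick, 100 mm long, parallel to the hinge, carried by an arm at each end, 36 mm in front of the cover's wall, so a finger fits between. On the bar's axis; with the cover closed 146 mm in front of the hinge axis, 30 mm above it. It turns with the cover and can turn between gripping fingers; with the cover upright it is on top
Not all that is in view belongs to the job. Of the things shaped like the part that bears case_floor, the grey one is meant.

How it is judged:
On the way, in this order (a step that is already met when the one before it is completed fails the run):
1. the cover is open (joint above 1.0 rad) (value of joint case_lid above 1 rad), for 0.2 s.
2. the stout bottle stands upright and released on the floor of the case, cover still open (x of stout_center in the frame of case_floor between -0.05 and 0.05 m and y of stout_center in the frame of case_floor between -0.07 and 0.07 m and z of stout_center in the frame of case_floor between 0.015 and 0.035 m and angle between stout_center's own z axis and vertical below 0.2 rad and contact force between the fingers and stout below 0.1 N and value of joint case_lid above 0.8 rad), for 0.2 s.
At the end, for the whole second after the job is handed in: the stout bottle stands inside the case on its floor, upright within 0.2 rad (11 degrees), anywhere between the walls, at rest, and the cover is closed to within 0.07 rad (about 10 mm at the bar) (x of stout_center in the frame of case_floor between -0.05 and 0.05 m and y of stout_center in the frame of case_floor between -0.07 and 0.07 m and z of stout_center in the frame of case_floor between 0.015 and 0.035 m and angle between stout_center's own z axis and vertical below 0.2 rad and value of joint case_lid below 0.07 rad and linear speed of stout below 0.03 m/s); the robot touches nothing.
It fails at once if the bottle is dropped into the case: loose from the fingers with its underside more than 25 mm above the case floor (x of stout_center in the frame of case_floor between -0.05 and 0.05 m and y of stout_center in the frame of case_floor between -0.07 and 0.07 m and z of stout_center in the frame of case_floor between 0.05 and 0.3 m and contact force between the fingers and stout below 0.01 N).
It also fails if it takes over 72 s, if anything falls off the work surface, if the arm or the gripper's body presses on something with over 40 N, if the wrist force passes 120 N, or if a joint passes its speed limit or range.

### The arm

A 6-joint arm with a two-finger parallel gripper is mounted at the origin on the work surface. World frame = base frame: x ahead of the robot, y to its left, z up, the work surface at z = 0. Lengths are in m, angles in rad, forces in N, time in s.
With the tool pointing down it reaches from about 0.3 to 0.875 m from the base axis. Payload 6.4 kg.
Tool frame: the origin (TCP) lies at the very end of the fingers, on their centre line; the grasp point (between the pads) lies 19 mm behind it; x points along the fingers, y is the direction in which the jaws open and shut, and the axes are right-handed (so a half turn about x gives the same grasp; the last joint's range is limited). The gripper opens to 85 mm and grips with 20 to 120 N. Pads are 22 mm wide; open, the fingers measure 114 mm over their backs; the gripper's body (76 mm by 85 mm) begins 54 mm behind the grasp point. The pads swing forward as they close: fully open they stand 13 mm farther back than shut.
Start: joints at [0.895, 0.181, 1.607, -0, 1.354, -0.206], TCP at [0.26, 0.513, 0.231] pointing down, gripper open.
Joint ranges: [-2.99, 2.99], [-0.89, 2.07], [0.3, 2.58], [-1.14, 4.28], [0, 2.63], [-3.12, 3.12]. Speed limits (rad/s): [2.57, 2.57, 3.01, 3.14, 3.14, 3.14].

### API

Orientations are given as a rotation vector (axis times angle).
In Python, from cell import manip, vision gives the robot as it stands. The module is installed in compiled form; this text tells all that it offers.
- The arm moves only by the tool jog_arm, never from a script. Its argument "deltas" is a list that holds one entry, the list of rows, each a list of 4 numbers: the shift along the tool's x, y, z scaled (see below), then the turn about the tool's x scaled (see below). In form: [[[dx, dy, dz, spin], ...]]. A call has 1 to 20 rows; each row shifts and turns the commanded pose from where the row before left it, along the tool's axes as they then stand; what a row does not reach is not made up. The controller multiplies each number of a shift by 60 cm and each number of a turn by 360 degrees. A row lasts 1/8 s, in which the tool goes at most 62.5 mm and 10.7 degrees, less where a joint would pass 70% of its speed; a pose out of reach is approached as far as the arm can. A call with a number of a shift or a turn outside -1 to 1 is refused whole. A call with a gripper value outside its range is refused whole. "fingers" is the opening, from -1 (shut) to 1 (fully open), so that 0 is half open, set as the call begins (left out, the last holds). The fingers move at their own pace and stop on an object; "grip_force" is the grip in N (left out, the last holds). Time passes only in rows, so rows that do not move let the fingers close. It gives the time, the measured TCP pose, the force and the opening at its end, in the units of the state.
- manip.observe(): the state, without advancing time (a new reading comes with each control period).
- vision.camera(name): name is "scene" or "side" or "wrist"; returns a dict with "image" (480x640x3 uint8, blue, green, red), "fx", "fy", "cx", "cy" (pixels), "dist" ([k1, k2, p1, p2, k3] as OpenCV has them; the pictures are not rectified), "rvec" (rotation vector, rad) and "tvec" (3), from world to camera coordinates, as OpenCV has them. Camera axes: x right, y down, z forward; pixel columns grow to the right and rows downward; lengths in m; the calibration is good to about 2 mm. A picture is of the moment at which its call begins. There is no depth.
- manip.finish_job(): hands the job in, once; it reports no verdict.
The state is a dict: "clock": time; "qpos": joint angles; "joint_vel": joint speeds; "effort": joint torques, N m; "eef_pos": TCP position; "eef_rot": TCP orientation; "contact_force": force on the tool from outside, world axes, zero at the start; "moment": the same for the moment, N m; "finger_gap": finger opening in m.
Only numpy, scipy, OpenCV 4.12 (cv2) and the standard library are available. Lean on these libraries where they do the work, as an engineer would, in place of code of your own. Each camera call takes 0.05 s, during which the arm holds its last target. There are 200 camera calls.

## Working session

There is one attempt and no reset: what is moved stays moved. The work goes in short steps, Python scripts to look and compute and a tool call to move; the robot and the scene stay as the last step left them, time stands still between calls to the robot, and variables do not carry over. Pictures are saved under pics/ and viewed, about 8 in all and at most 12, crops included, and the job is handed in when it is done.

Besides the shell and the picture viewer there is one more tool, called after ">>>" by a JSON object that holds its "api" and its "payload", one argument or row to a line. jog_arm: Moves the arm, as the interface text tells. Its arguments: {"type":"object","properties":{"deltas":{"type":"array"},"fingers":{"type":"number"},"grip_force":{"type":"number"}},"required":["deltas"]}

```bash
mkdir -p pics; cat > h.py <<'E'
import numpy as np,cv2
from scipy.spatial.transform import Rotation as R
from cell import manip,vision
def K(c): return np.array([[c['fx'],0,c['cx']],[0,c['fy'],c['cy']],[0,0,1.]])
def ray(c,uv):
    p=cv2.undistortPoints(np.array(uv,float).reshape(-1,1,2),K(c),np.array(c['dist'],float)).reshape(-1,2)
    Rm=R.from_rotvec(np.ravel(c['rvec'])).as_matrix(); o=-Rm.T@np.ravel(c['tvec'])
    return o,np.c_[p,np.ones(len(p))]@Rm
def onz(c,uv,z):
    o,d=ray(c,uv); return o+d*((z-o[2])/d[:,2])[:,None]
def proj(c,P): return cv2.projectPoints(np.array(P,float).reshape(-1,3),np.ravel(c['rvec']).astype(float),np.ravel(c['tvec']).astype(float),K(c),np.array(c['dist'],float))[0].reshape(-1,2)
def tri(a,ua,b,ub):
    o1,d1=ray(a,ua);o2,d2=ray(b,ub);d1=d1[0];d2=d2[0]
    s=np.linalg.lstsq(np.c_[d1,-d2],o2-o1,rcond=None)[0]
    p,q=o1+s[0]*d1,o2+s[1]*d2; return (p+q)/2,np.linalg.norm(p-q)
E
python3 - <<'E'
from h import *
import pickle
s=manip.observe();print(s)
cs={n:vision.camera(n) for n in('scene','side','wrist')}
pickle.dump(cs,open('c0.pkl','wb'))
for n,c in cs.items():
    cv2.imwrite(f'pics/{n}0.png',c['image']); o,d=ray(c,[c['cx'],c['cy']]);print(n,o,d,c['fx'])
E
```

```text
{'clock': 0.0, 'qpos': array([ 8.94686840e-01,  1.81535515e-01,  1.60801079e+00, -2.57496491e-05,
        1.35378983e+00, -2.06313203e-01]), 'joint_vel': array([-2.39222393e-03, -9.92193215e-05, -2.26695990e-04, -3.34891840e-04,
        1.05264652e-03, -7.06438848e-04]), 'effort': array([-1.34432357e-03, -4.44874012e+01, -3.51330793e+01, -4.18462560e-04,
        9.08444548e-03, -1.98010372e-05]), 'eef_pos': array([0.25995073, 0.51226568, 0.23038591]), 'eef_rot': array([ 0.36713778,  1.53995215, -0.36965015]), 'contact_force': array([-0.04164833, -0.29069447, -0.61030143]), 'moment': array([0.05707248, 0.02626135, 0.03380336]), 'finger_gap': 0.08559269891367786}
scene [ 0.73956363 -0.5324939   0.70534753] [[-0.32276748  0.63566901 -0.70124608]] 481.09238508245704
side [ 0.09247762 -0.54082429  0.83221051] [[ 0.337877    0.55767738 -0.75817879]] 528.5674998716269
wrist [0.18996856 0.5488763  0.37269338] [[ 0.27344859 -0.14093965 -0.95150506]] 337.8525999808659
```

View pics/scene0.png

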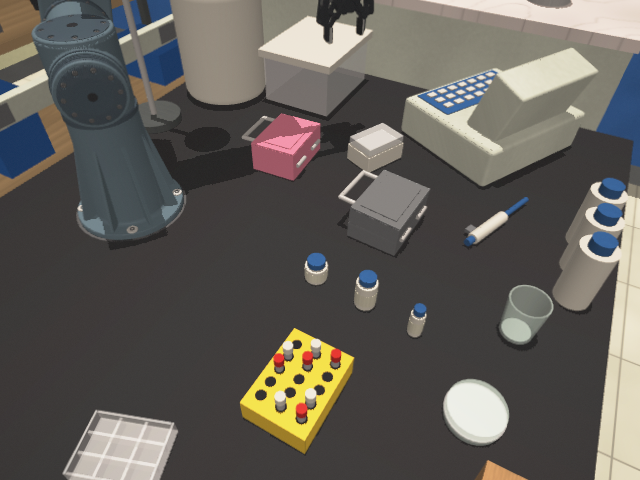

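View pics/side0.png

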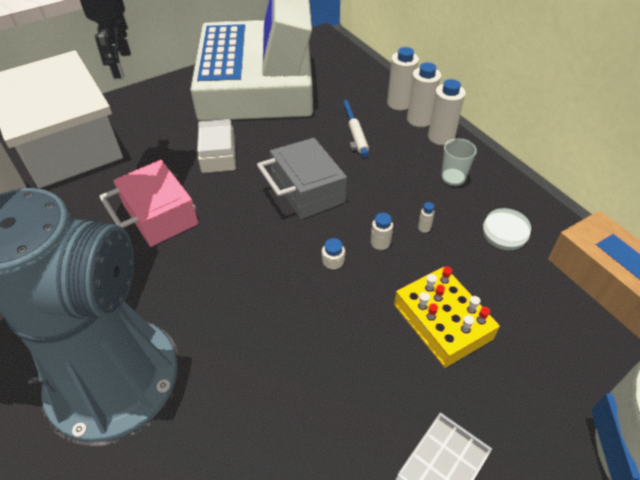

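The scene view shows the grey case at about (388,210) with its bar on the left at (360,188), and the stout bottle at (316,268). The side view shows the case at (308,177), the bar at (277,177) and the bottle at (333,253). The pink case is a decoy.

```bash
python3 - <<'E'
from h import *
import pickle
cs=pickle.load(open('c0.pkl','rb'));a,b=cs['scene'],cs['side']
def caps(c,box):
    x0,y0,x1,y1=box;im=c['image'][y0:y1,x0:x1];h=cv2.cvtColor(im,cv2.COLOR_BGR2HSV)
    m=cv2.inRange(h,(100,120,60),(125,255,255));n,l,st,ce=cv2.connectedComponentsWithStats(m)
    for i in range(1,n):
        if st[i,4]>30: 
            u=ce[i]+[x0,y0];print(u,st[i],onz(c,u,.044)[0])
caps(a,(290,240,440,340));caps(b,(310,190,450,280))
A=cv2.resize(a['image'][160:260,325:445],None,fx=3.3,fy=3.3,interpolation=2)
B=cv2.resize(b['image'][128:228,245:365],None,fx=3.3,fy=3.3,interpolation=2)
cv2.imwrite('pics/case.png',np.hstack([A,B]))
E
```

```text
[315.88803089 260.95752896] [ 17  13  19  17 259] [0.45816734 0.00868219 0.044     ]
[367.532 278.04 ] [ 69  30  18  18 250] [0.55990697 0.01682976 0.044     ]
[419.43703704 309.4962963 ] [124  63  12  14 135] [ 0.66642285 -0.00509383  0.044     ]
[428.35443038 206.58227848] [114  12  10  11  79] [ 0.68132405 -0.00459046  0.044     ]
[382.73796791 219.4171123 ] [ 65  23  17  15 187] [0.57995785 0.01672653 0.044     ]
[333.12888889 245.75555556] [ 15  48  18  17 225] [0.45702178 0.01192846 0.044     ]
```

View pics/case.png

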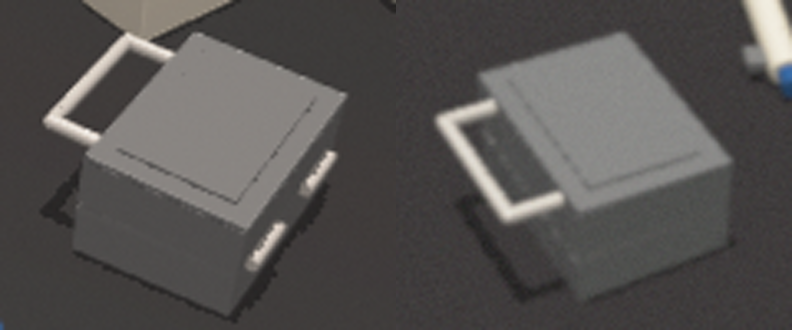

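The crop shows the case nearly closed. The top corners and both bar ends are clear in both views, so I can triangulate them.

```bash
python3 - <<'E'
from h import *
import pickle
cs=pickle.load(open('c0.pkl','rb'));a,b=cs['scene'],cs['side']
P={}
for n,u,v in [('FN',(88,155),(580,210)),('RN',(248,228),(730,160)),('RF',(347,96),(628,33)),('FF',(200,35),(480,75)),('barN',(47,121),(508,217)),('barF',(126,38),(438,118)),('botFN',(76,248),(584,298)),('botRN',(230,316),(727,243))]:
    u=np.array(u)/3.3+[325,160];v=(np.array(v)-[396,0])/3.3+[245,128]
    P[n],e=tri(a,u,b,v);print(n,P[n].round(4),round(e,4))
for s,e in [('FN','RN'),('FF','RF'),('FN','FF'),('RN','RF'),('barN','barF'),('botFN','botRN')]:
    d=P[e]-P[s];print(s,e,np.linalg.norm(d).round(4),np.degrees(np.arctan2(d[1],d[0])).round(2),d[2].round(4))
for n,u,v in [('st',(315.9,261),(333.1,245.8)),]:print(tri(a,u,b,v))
s=manip.observe();print(R.from_rotvec(s['eef_rot']).as_matrix().round(3))
E
```

```text
FN [0.4648 0.1468 0.0755] 0.0003
RN [0.5719 0.1393 0.0703] 0.0006
RF [0.5833 0.2831 0.0718] 0.0001
FF [0.4761 0.299  0.0711] 0.0009
barN [0.4262 0.1699 0.0703] 0.001
barF [0.4328 0.2769 0.0683] 0.0029
botFN [ 0.4631  0.1444 -0.0016] 0.0007
botRN [ 0.5712  0.1382 -0.0039] 0.0006
FN RN 0.1075 -4.0 -0.0053
FF RF 0.1084 -8.41 0.0008
FN FF 0.1526 85.75 -0.0045
RN RF 0.1442 85.46 0.0016
barN barF 0.1073 86.48 -0.002
botFN botRN 0.1083 -3.25 -0.0023
(array([0.45728184, 0.01164905, 0.04218986]), np.float64(0.0024450076992717225))
[[-0.001  0.453  0.892]
 [-0.001  0.892 -0.453]
 [-1.    -0.001 -0.   ]]
```

>>> {"api": "jog_arm", "payload": {
  "deltas": [
    [[0,0,0,0.0268],[0,0,0,0.0268],[0,0,0,0.0268],[0,0,0,0.0268],[0,0,0,0.0268],[0,0,0,0.0268],[0,0,0,0.0268],[0,0.0401,0.0572,0],[0,0.0401,0.0572,0],[0,0.0401,0.0572,0],[0,0.0401,0.0572,0],[0,0.0401,0.0572,0],[0,0.0401,0.0572,0],[0,0.0401,0.0572,0],[0,0.0401,0.0572,0],[0,0,0,0],[0,0,0,0]]
  ],
  "fingers": 0.2
}}

```text
clock: 2.28
eef_pos: [0.4306, 0.2242, 0.2311]
eef_rot: [1.267, 1.172, -1.267]
contact_force: [-0.6, 0.0, -1.1]
finger_gap: 0.0513
```

```bash
python3 - <<'E'
from h import *
import pickle
s=manip.observe();print(s['eef_pos'],s['qpos'],s['finger_gap']);print(R.from_rotvec(s['eef_rot']).as_matrix().round(3))
c=vision.camera('wrist');pickle.dump((c,s),open('w1.pkl','wb'))
cv2.imwrite('pics/w1.png',c['image'])
print(proj(c,[[.4262,.17,.069],[.4328,.277,.069],s['eef_pos']]))
E
```

```text
[0.43057497 0.22419439 0.23106905] [ 2.34666437e-01 -2.27303946e-02  1.82555250e+00  4.28434743e-04
  1.33936425e+00  3.12958398e-01] 0.05126537353770679
[[-0.001  0.997 -0.078]
 [ 0.    -0.078 -0.997]
 [-1.    -0.001 -0.   ]]
[[322.00518389 277.83038946]
 [320.08512711 165.94697372]
 [321.74962441 310.84229765]]
```

View pics/w1.png

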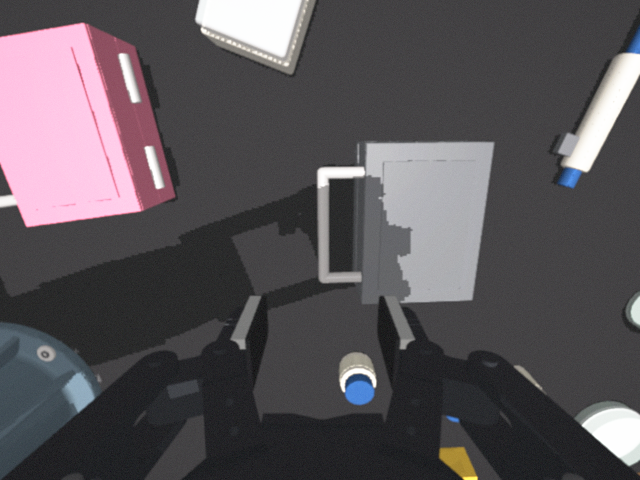

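The wrist view shows the bar upright in the picture at column 324, from row 173 to 277, so its yaw is aligned. The case's top corners are near (361,143), (493,143), (472,299) and (363,303).

```bash
python3 - <<'E'
from h import *
import pickle
c,s=pickle.load(open('w1.pkl','rb'))
b=onz(c,[[324,277],[323.5,173]],.067);print(b, b.mean(0))
t=onz(c,[[358,143],[493,143],[472,299],[363,303]],.074);print(t,t.mean(0))
g=cv2.cvtColor(c['image'],cv2.COLOR_BGR2GRAY)
for r in(195,215,235,255):print(g[r,312:340])
E
```

```text
[[0.42815551 0.16985821 0.067     ]
 [0.43532412 0.27044558 0.067     ]] [0.43173982 0.2201519  0.067     ]
[[0.46649885 0.29399058 0.074     ]
 [0.58102153 0.28527118 0.074     ]
 [0.57186701 0.13824151 0.074     ]
 [0.46466214 0.1421398  0.074     ]] [0.52101238 0.21491077 0.074     ]
[ 42  44  44  42  60  99 143 159 168 171 168 169 166 163 157 147 122  68
  41  40  38  44  44  43  37  45  40  40]
[ 39  44  43  42  51  94 139 158 167 170 170 165 162 161 155 149 121  65
  39  42  40  41  47  42  41  42  43  41]
[ 37  45  41  44  45  79 122 151 165 169 169 169 162 164 159 150 123  70
  43  39  46  41  44  46  43  46  46  49]
[ 70  70  62  50  49  63 103 145 158 166 171 173 164 163 159 149 123  77
  40  39  47  40  42  43  44  42  40  44]
```

>>> {"api": "jog_arm", "payload": {
  "deltas": [
    [[0,0,0,0],[0,0,0,0],[0,0,0,0],[0,0,0,0],[0.05,0,0,0],[0.05,0,0,0],[0.05,0,0,0],[0.05,0,0,0],[0.04,0,0,0],[0.03,0,0,0],[0.03,0,0,0],[0,0,0,0]]
  ],
  "fingers": -0.45
}}

```text
clock: 3.82
eef_pos: [0.4297, 0.2238, 0.0501]
eef_rot: [1.264, 1.173, -1.269]
contact_force: [-0.2, 0.2, -0.6]
finger_gap: 0.0235
```

>>> {"api": "jog_arm", "payload": {
  "deltas": [
    [[0,0,0,0],[0,0,0,0],[0,0,0,0],[0,0,0,0]]
  ],
  "fingers": -1,
  "grip_force": 25
}}

```text
clock: 4.32
eef_pos: [0.4311, 0.2241, 0.0517]
eef_rot: [1.267, 1.171, -1.266]
contact_force: [-1.8, -0.1, 1.6]
finger_gap: 0.0087
```

```bash
python3 - <<'E'
import numpy as np
p=np.radians(np.linspace(167.4,76.5,17));h=.149*np.cos(p);z=.149*np.sin(p)
print(np.c_[-np.diff(z),np.diff(h)].round(4)/.6)
print([[float(round(-a/.6,4)),float(round(b/.6,4)),0,0] for a,b in zip(np.diff(z),np.diff(h))])
E
```

```text
[[-0.02366667  0.0065    ]
 [-0.023       0.00883333]
 [-0.022       0.01116667]
 [-0.02083333  0.01316667]
 [-0.01933333  0.01516667]
 [-0.01783333  0.017     ]
 [-0.016       0.01866667]
 [-0.014       0.02016667]
 [-0.012       0.0215    ]
 [-0.00983333  0.02266667]
 [-0.0075      0.0235    ]
 [-0.00516667  0.024     ]
 [-0.00266667  0.0245    ]
 [-0.00033333  0.02466667]
 [ 0.00216667  0.0245    ]
 [ 0.0045      0.02416667]]
[[-0.0237, 0.0066, 0, 0], [-0.023, 0.0089, 0, 0], [-0.022, 0.0111, 0, 0], [-0.0208, 0.0132, 0, 0], [-0.0194, 0.0152, 0, 0], [-0.0178, 0.0171, 0, 0], [-0.016, 0.0187, 0, 0], [-0.014, 0.0202, 0, 0], [-0.012, 0.0215, 0, 0], [-0.0098, 0.0226, 0, 0], [-0.0075, 0.0234, 0, 0], [-0.0051, 0.0241, 0, 0], [-0.0027, 0.0245, 0, 0], [-0.0003, 0.0246, 0, 0], [0.0021, 0.0245, 0, 0], [0.0046, 0.0242, 0, 0]]
```

>>> {"api": "jog_arm", "payload": {
  "deltas": [
    [[-0.0237,0.0066,0,0],[-0.023,0.0089,0,0],[-0.022,0.0111,0,0],[-0.0208,0.0132,0,0],[-0.0194,0.0152,0,0],[-0.0178,0.0171,0,0]]
  ]
}}

```text
clock: 5.08
eef_pos: [0.476, 0.2209, 0.1282]
eef_rot: [1.269, 1.17, -1.263]
contact_force: [11.9, 3.4, -16.5]
finger_gap: 0.0089
```

>>> {"api": "jog_arm", "payload": {
  "deltas": [
    [[-0.016,0.0187,0,0],[-0.014,0.0202,0,0],[-0.012,0.0215,0,0],[-0.0098,0.0226,0,0],[-0.0075,0.0234,0,0]]
  ]
}}

```text
clock: 5.7
eef_pos: [0.5371, 0.2166, 0.163]
eef_rot: [1.266, 1.175, -1.267]
contact_force: [1.2, 4.9, -6.3]
finger_gap: 0.0092
```

>>> {"api": "jog_arm", "payload": {
  "deltas": [
    [[-0.0051,0.0241,0,0],[-0.0027,0.0245,0,0],[-0.0003,0.0246,0,0],[0.0021,0.0245,0,0],[0.0046,0.0242,0,0],[0,0,0,0]]
  ]
}}

```text
clock: 6.45
eef_pos: [0.6118, 0.2113, 0.1651]
eef_rot: [1.269, 1.172, -1.264]
contact_force: [0.8, 4.6, 0.5]
finger_gap: 0.0086
```

```bash
python3 - <<'E'
from h import *
import pickle
cs={n:vision.camera(n) for n in('scene','side')};pickle.dump(cs,open('c1.pkl','wb'))
A=cv2.resize(cs['scene']['image'][100:330,290:480],None,fx=2,fy=2)
B=cv2.resize(cs['side']['image'][60:290,235:425],None,fx=2,fy=2)
cv2.imwrite('pics/open.png',np.hstack([A,B]))
E
```

```text
(no output)
```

View pics/open.png

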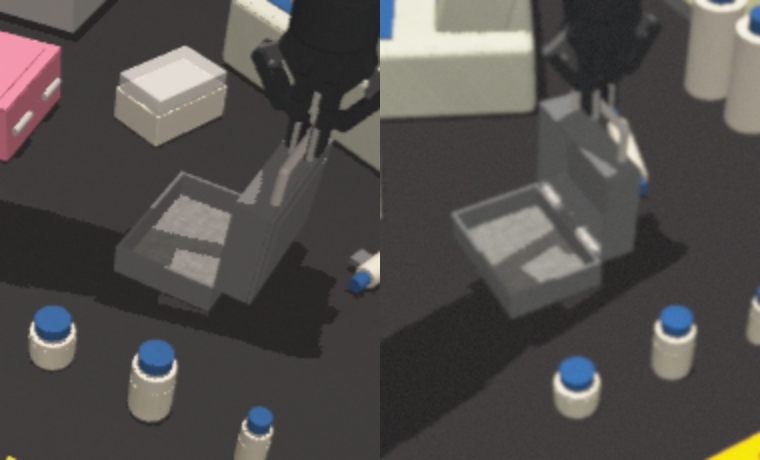

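The cover is upright, and the fingers hold the bar at about (310,130) in the left half of the picture. The case floor is clear. Next I release the bar, rise, and move over to the bottle.

>>> {"api": "jog_arm", "payload": {
  "deltas": [
    [[0,0,0,0],[0,0,0,0],[0,0,0,0],[-0.04,0,0,0],[-0.04,0,0,0],[-0.04,0,0,0],[0,-0.0386,0.0588,0],[0,-0.0386,0.0588,0],[0,-0.0386,0.0588,0],[0,-0.0386,0.0588,0],[0,-0.0386,0.0588,0],[0,-0.0386,0.0588,0]]
  ],
  "fingers": -0.45
}}

```text
clock: 8.05
eef_pos: [0.4546, 0.0087, 0.2359]
eef_rot: [1.266, 1.171, -1.266]
contact_force: [1.0, 0.1, 0.5]
finger_gap: 0.0233
```

>>> {"api": "jog_arm", "payload": {
  "deltas": [
    [[0,0,0,-0.0278],[0,0,0,-0.0278],[0,0,0,-0.0278],[0,0,0,-0.0278],[0,0,0,-0.0278],[0,0,0,-0.0278],[0,0,0,-0.0278],[0,0,0,-0.0278],[0,0,0,-0.0278],[0,0,0,0],[0,0,0,0]]
  ],
  "fingers": 0.8
}}

```text
clock: 9.43
eef_pos: [0.4555, 0.0097, 0.2358]
eef_rot: [0.063, 1.57, -0.063]
contact_force: [-0.7, -0.6, -0.3]
finger_gap: 0.0766
```

```bash
python3 - <<'E'
from h import *
import pickle
s=manip.observe();print(s['eef_pos'],s['qpos'],s['finger_gap']);print(R.from_rotvec(s['eef_rot']).as_matrix().round(3))
c=vision.camera('wrist');pickle.dump((c,s),open('w2.pkl','wb'))
cv2.imwrite('pics/w2.png',c['image'])
h=cv2.cvtColor(c['image'],cv2.COLOR_BGR2HSV);m=cv2.inRange(h,(100,120,60),(125,255,255));n,l,st,ce=cv2.connectedComponentsWithStats(m)
for i in range(1,n):
    if st[i,4]>60: print(ce[i],st[i],onz(c,ce[i],.048)[0])
a=pickle.load(open('c1.pkl','rb'));print(tri(a['scene'],(316,261),a['side'],(333.1,245.8)))
E
```

```text
[0.4555372  0.00974486 0.23581139] [-2.40081875e-01 -9.99252716e-02  1.88862157e+00 -5.14422188e-05
  1.35283857e+00 -1.73091752e+00] 0.07659718377115604
[[ 0.     0.08   0.997]
 [-0.     0.997 -0.08 ]
 [-1.    -0.     0.   ]]
[323.59591373 218.21112372] [308 201  32  35 881] [0.45695134 0.01147261 0.048     ]
[320.52086137 325.0551817 ] [306 309  30  32 743] [ 0.57842877 -0.00139797  0.048     ]
[313.50825083 400.29042904] [305 390  18  21 303] [ 0.68131194 -0.01819311  0.048     ]
(array([0.45737902, 0.01182484, 0.04201601]), np.float64(0.0023562523924772743))
```

View pics/w2.png

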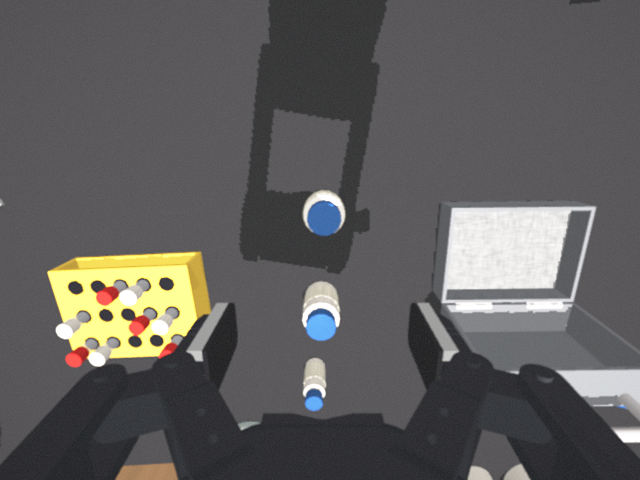

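The wrist view shows the stout bottle's cap at (324,218), which puts its axis at (0.457, 0.0115). The open case is on the right, and the look-alikes are lower in the picture at (320,325) and (313,400).

>>> {"api": "jog_arm", "payload": {
  "deltas": [
    [[0,0.003,0.002,0],[0.06,0,0,0],[0.06,0,0,0],[0.06,0,0,0],[0.06,0,0,0],[0.06,0,0,0],[0.03,0,0,0],[0.03,0,0,0],[0.012,0,0,0],[0.011,0,0,0],[0,0,0,0]]
  ]
}}

```text
clock: 10.85
eef_pos: [0.457, 0.0115, 0.006]
eef_rot: [0.06, 1.57, -0.06]
contact_force: [-0.5, -0.2, -0.0]
finger_gap: 0.0769
```

>>> {"api": "jog_arm", "payload": {
  "deltas": [
    [[0,0,0,0],[0,0,0,0],[0,0,0,0],[0,0,0,0],[0,0,0,0]]
  ],
  "fingers": -1,
  "grip_force": 30
}}

```text
clock: 11.48
eef_pos: [0.4574, 0.0114, 0.0066]
eef_rot: [0.06, 1.569, -0.06]
contact_force: [-0.4, 0.5, 6.2]
finger_gap: 0.043
```

>>> {"api": "jog_arm", "payload": {
  "deltas": [
    [[-0.015,0,0,0],[-0.04,0,0,0],[-0.04,0,0,0],[-0.04,0,0,0],[0,0.0498,0.0089,0],[0,0.0498,0.0089,0],[0,0.0498,0.0089,0],[0,0.0498,0.0089,0],[0,0.0498,0.0089,0],[0,0.0498,0.0089,0],[0,0.0498,0.0089,0],[0,0,0,0]]
  ]
}}

```text
clock: 12.98
eef_pos: [0.5103, 0.2188, 0.0873]
eef_rot: [0.058, 1.569, -0.058]
contact_force: [-0.8, -0.3, -0.6]
finger_gap: 0.0436
```

```bash
python3 - <<'E'
from h import *
import pickle
cs={n:vision.camera(n) for n in('scene','side')};pickle.dump(cs,open('c2.pkl','wb'))
print(manip.observe()['contact_force'])
A=cv2.resize(cs['scene']['image'][100:290,290:480],None,fx=2,fy=2)
B=cv2.resize(cs['side']['image'][60:250,235:425],None,fx=2,fy=2)
cv2.imwrite('pics/over.png',np.hstack([A,B]))
E
```

```text
[-0.19400054 -0.14614491 -0.66977847]
```

View pics/over.png

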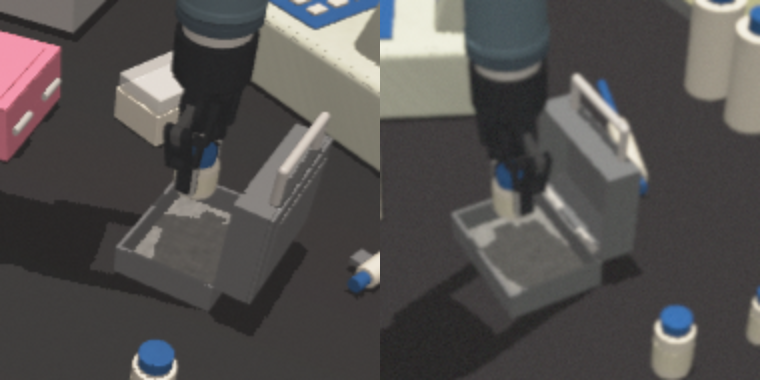

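The bottle is held upright over the tray, at (205,175) on the left and (508,190) on the right. The cover stays open. Lower.

>>> {"api": "jog_arm", "payload": {
  "deltas": [
    [[0.04,0,0,0],[0.04,0,0,0],[0.025,0,0,0],[0.01,0,0,0],[0.004,0,0,0],[0,0,0,0],[0,0,0,0]]
  ]
}}

```text
clock: 13.95
eef_pos: [0.5107, 0.2173, 0.0162]
eef_rot: [0.06, 1.569, -0.06]
contact_force: [-0.4, -0.3, -1.4]
finger_gap: 0.0432
```

>>> {"api": "jog_arm", "payload": {
  "deltas": [
    [[0.002,0,0,0],[0.002,0,0,0],[0.002,0,0,0],[0,0,0,0],[0,0,0,0]]
  ]
}}

```text
clock: 14.58
eef_pos: [0.5102, 0.2172, 0.0126]
eef_rot: [0.06, 1.57, -0.06]
contact_force: [-3.2, -1.9, 6.0]
finger_gap: 0.0431
```

>>> {"api": "jog_arm", "payload": {
  "deltas": [
    [[0,0,0,0],[0,0,0,0],[0,0,0,0],[0,0,0,0],[-0.02,0,0,0],[-0.05,0,0,0],[-0.06,0,0,0],[-0.06,0,0,0],[-0.06,0,0,0],[-0.06,0,0,0],[-0.065,0,0,0],[0,0,0,0]]
  ],
  "fingers": 0.5
}}

```text
clock: 16.08
eef_pos: [0.5124, 0.2177, 0.2419]
eef_rot: [0.061, 1.562, -0.058]
contact_force: [-0.2, -0.0, -0.3]
finger_gap: 0.0642
```

```bash
python3 - <<'E'
from h import *
import pickle
s=manip.observe();print(s['eef_pos'],s['qpos'])
cs={n:vision.camera(n) for n in('scene','side')};pickle.dump(cs,open('c3.pkl','wb'))
A=cv2.resize(cs['scene']['image'][100:290,290:480],None,fx=2,fy=2)
B=cv2.resize(cs['side']['image'][60:250,235:425],None,fx=2,fy=2)
cv2.imwrite('pics/placed.png',np.hstack([A,B]))
E
```

```text
[0.51237293 0.21769179 0.2418518 ] [ 1.88540794e-01  1.25219046e-01  1.64848742e+00  6.86592249e-06
  1.35957078e+00 -1.30592285e+00]
```

View pics/placed.png

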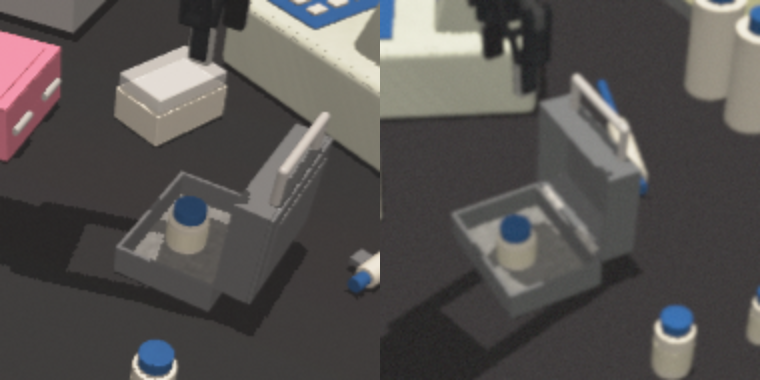

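The bottle stands upright in the tray at (188,222) on the left and (516,240) on the right. The cover is still upright. Go back to the bar.

>>> {"api": "jog_arm", "payload": {
  "deltas": [
    [[0,0,0,0.0278],[0,0,0,0.0278],[0,0,0,0.0278],[0,0,0,0.0278],[0,0,0,0.0278],[0,0,0,0.0278],[0,0,0,0.0278],[0,0,0,0.0278],[0,0,0,0.0278],[0,0.0415,0,0],[0,0.0415,0,0],[0,0.0415,0,0],[0,0.0415,0,0],[0,0,0,0],[0,0,0,0]]
  ],
  "fingers": -0.4
}}

```text
clock: 18.05
eef_pos: [0.6082, 0.2095, 0.2356]
eef_rot: [1.265, 1.173, -1.268]
contact_force: [0.2, 0.6, 0.1]
finger_gap: 0.0257
```

```bash
python3 - <<'E'
from h import *
import pickle
s=manip.observe();print(s['eef_pos'])
cs=pickle.load(open('c3.pkl','rb'))
# bar ends (near, far) in both views
for u,v in [((275,199),(624-380,153)),((324,118),(577-380,79))]:
    print(tri(cs['scene'],np.array(u)/2+[290,100],cs['side'],np.array(v)/2+[235,60]))
E
```

```text
[0.60818541 0.2094677  0.23563377]
(array([0.60755727, 0.15630139, 0.14812284]), np.float64(0.003258846429869481))
(array([0.61582809, 0.25864643, 0.17568472]), np.float64(0.0018857079097924937))
```

>>> {"api": "jog_arm", "payload": {
  "deltas": [
    [[0,0.006,0,0],[0.03,0,0,0],[0.03,0,0,0],[0.03,0,0,0],[0.015,0,0,0],[0.014,0,0,0],[0,0,0,0]]
  ]
}}

```text
clock: 18.92
eef_pos: [0.6128, 0.2091, 0.1648]
eef_rot: [1.266, 1.172, -1.267]
contact_force: [0.6, 0.5, 0.4]
finger_gap: 0.0254
```

>>> {"api": "jog_arm", "payload": {
  "deltas": [
    [[0,0,0,0],[0,0,0,0],[0,0,0,0],[0,0,0,0]]
  ],
  "fingers": -1,
  "grip_force": 25
}}

```text
clock: 19.42
eef_pos: [0.6134, 0.2093, 0.1661]
eef_rot: [1.267, 1.171, -1.265]
contact_force: [0.3, -0.9, 1.8]
finger_gap: 0.0088
```

Gripped. Reverse the same arc.

>>> {"api": "jog_arm", "payload": {
  "deltas": [
    [[-0.0046,-0.0242,0,0],[-0.0021,-0.0245,0,0],[0.0003,-0.0246,0,0],[0.0027,-0.0245,0,0],[0.0051,-0.0241,0,0],[0.0075,-0.0234,0,0],[0.0098,-0.0226,0,0],[0.012,-0.0215,0,0]]
  ]
}}

```text
clock: 20.42
eef_pos: [0.4979, 0.2174, 0.1466]
eef_rot: [1.264, 1.172, -1.268]
contact_force: [1.9, -4.6, 0.9]
finger_gap: 0.0089
```

>>> {"api": "jog_arm", "payload": {
  "deltas": [
    [[0.014,-0.0202,0,0],[0.016,-0.0187,0,0],[0.0178,-0.0171,0,0],[0.0194,-0.0152,0,0],[0.0208,-0.0132,0,0],[0.022,-0.0111,0,0],[0.023,-0.0089,0,0],[0,0,0,0]]
  ]
}}

```text
clock: 21.42
eef_pos: [0.4342, 0.2221, 0.0653]
eef_rot: [1.262, 1.174, -1.271]
contact_force: [-2.4, -6.0, -0.1]
finger_gap: 0.0086
```

>>> {"api": "jog_arm", "payload": {
  "deltas": [
    [[0.012,-0.003,0,0],[0.011,-0.003,0,0],[0,0,0,0],[0,0,0,0]]
  ]
}}

```text
clock: 21.92
eef_pos: [0.4304, 0.2225, 0.0524]
eef_rot: [1.261, 1.175, -1.272]
contact_force: [-6.0, -4.8, 1.0]
finger_gap: 0.0089
```

>>> {"api": "jog_arm", "payload": {
  "deltas": [
    [[0.003,0,0,0],[0.003,0,0,0],[0,0,0,0]]
  ]
}}

```text
clock: 22.3
eef_pos: [0.4296, 0.2225, 0.0486]
eef_rot: [1.26, 1.176, -1.273]
contact_force: [-6.8, -4.1, 0.1]
finger_gap: 0.0091
```

>>> {"api": "jog_arm", "payload": {
  "deltas": [
    [[0.003,-0.001,0,0],[0.003,-0.001,0,0],[0,0,0,0]]
  ]
}}

```text
clock: 22.68
eef_pos: [0.4291, 0.2226, 0.0458]
eef_rot: [1.261, 1.175, -1.272]
contact_force: [-8.2, -5.8, 7.9]
finger_gap: 0.0088
```

>>> {"api": "jog_arm", "payload": {
  "deltas": [
    [[0.003,0,0,0],[0.003,0,0,0],[0,0,0,0]]
  ]
}}

```text
clock: 23.05
eef_pos: [0.4291, 0.223, 0.0444]
eef_rot: [1.261, 1.176, -1.272]
contact_force: [-18.3, -7.9, 31.5]
finger_gap: 0.0092
```

The vertical force rose to 31 N, so the cover is on its stop. Release and rise.

>>> {"api": "jog_arm", "payload": {
  "deltas": [
    [[0,0,0,0],[0,0,0,0],[0,0,0,0],[-0.02,0,0,0],[-0.04,0,0,0],[-0.06,0,0,0],[-0.06,0,0,0],[-0.06,0,0,0],[-0.06,0,0,0],[0,0,0,0],[0,0,0,0]]
  ],
  "fingers": -0.4
}}

```text
clock: 24.42
eef_pos: [0.4322, 0.2232, 0.2226]
eef_rot: [1.266, 1.172, -1.266]
contact_force: [0.3, -0.2, -0.4]
finger_gap: 0.0257
```

```bash
python3 - <<'E'
from h import *
s=manip.observe();print(s['eef_pos'],s['contact_force'],s['clock'])
cs={n:vision.camera(n) for n in('scene','side','wrist')}
A=cv2.resize(cs['scene']['image'][160:260,325:445],None,fx=3.3,fy=3.3,interpolation=2)
B=cv2.resize(cs['side']['image'][128:228,245:365],None,fx=3.3,fy=3.3,interpolation=2)
cv2.imwrite('pics/closed.png',np.hstack([A,B]))
c=cs['wrist'];g=cv2.cvtColor(c['image'],cv2.COLOR_BGR2GRAY);print(g[225,300:345])
# predicted bar ends for lid angles 0 and .07
X=np.array([.997,-.078,0]);Y=np.array([.078,.997,0]);hg=np.array([.577,.2115,.0345])
for t in(0,.07):
    p=np.radians(180)-np.arctan2(30,146)-t;m=hg+.149*np.cos(p)*X+[0,0,.149*np.sin(p)]
    q=[m-.05*Y,m+.05*Y];print(t,m,(proj(cs['scene'],q)-[325,160])*3.3,(proj(cs['side'],q)-[245,128])*3.3+[396,0])
E
```

```text
[0.43220359 0.22319266 0.22258728] [ 0.30365222 -0.22968688 -0.35597373] 24.425
[ 42  43  39  41  43  47  47  44  46  46  39  44  43  57  97 142 156 166
 167 168 168 162 164 154 148 120  69  40  43  48  36  43  47  39  43  41
  41  47  45  44  43  45  40  44  41]
0 [0.43148715 0.22288415 0.06448987] [[ 51.17624534 125.33785697]
 [127.54921364  45.08102671]] [[508.38736737 220.59008255]
 [445.58160273 126.64888408]]
0.07 [0.43393479 0.22269266 0.07462463] [[ 55.34823431 114.22053471]
 [132.06603724  33.98902658]] [[510.85922001 207.64080122]
 [447.54805319 113.79462942]]
```

View pics/closed.png

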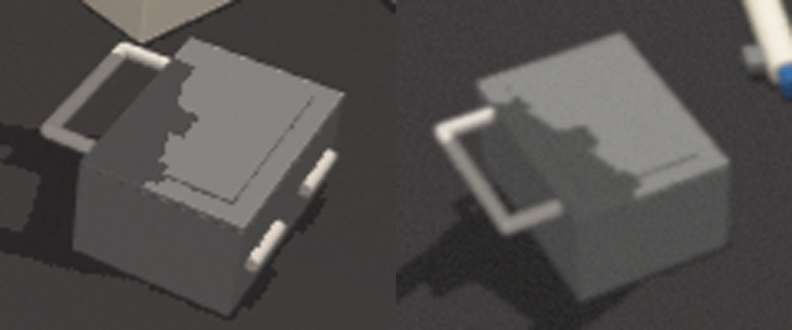

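The bar ends now sit at (45,131) and (123,46) on the left, and (508,230) and (438,132) on the right. That is at or slightly below where a fully closed cover should put them, and well below the 0.07 rad positions. There's no contact and the tool is clear, so I'll hand in.

```bash
python3 -c "
from cell import manip
print(manip.finish_job())"
```

```text
the job is handed in; nothing more can be done
None
```

The job is handed in, at about 24.5 s of robot time. I opened the grey case by its bar to about 1.6 rad, stood the stout bottle on the floor near the centre and let go. Then I brought the cover back down and pressed it onto its stop.

**Bottle:** after release, both cameras showed it upright in the tray with the cover still open. I could not see it again once the cover was shut.

**Cover:** the vertical force rose to 31 N at the bottom of the press. Afterwards the bar ends lay at the calculated closed position or slightly below it (up to about 9 px in the 3.3× enlarged crop, 3 px in the original picture; probably small pose and calibration errors). They were clearly below where a cover open 0.07 rad would put them.

**Robot:** the tool had risen to 0.22 m and read about zero contact force.

**Measurements that disagreed:**
- Picking the bar's near end in the upright pose gave a height that didn't fit, so I regripped at the position where I had released it.
- The two-camera fit on the bottle's cap was off by 2.4 mm, so I checked it with the wrist camera, which agreed within 1 mm.

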